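Unload the tape winder and close its pressure lever

TASK

Unload the tape winder and shut it down: first raise the pressure lever on its head fully, then take the metal gauge out from under the roller and lay it flat in the narrow front compartment of the plywood tray. After that, with the lever still up, slide every tape roll up off its spindle and lay it flat on the floor of the tray's wide back compartment, not one on another; when all the rolls are off, lower the lever all the way so that its roller rests on the bare deck. Leave the jar, the knife and the stock box where they are.

Things in the scene. Friction and masses are not known exactly. Their poses are not given: they have to be found in the camera images.
- winder: Tape winder, fixed; its place and yaw vary. Grey deck 200 (x) x 430 (y) x 30 mm, from y -240 to +190 mm about the origin, which is at table level in mid-deck x; deck top at z 30 mm. Four steel spindles, 15 mm thick, stand 55 mm tall (tops at z 85 mm) at x 0, y -35, +30, +95, +160 mm. At the -y end stands the white head with the lever.
- lever (a joint): Pressure lever's angle, rad: 0 = fully lowered (bar level, roller on the bare deck), 0.9 = upper stop. Bar 14 x 14 mm pointing from hinge to winder's -x, ending 145 mm out in a black handle that rises as the value grows. A 24 mm rubber roller hangs under it, 50 mm from the hinge. It stays where left (stiff hinge, about 1.5 N at the handle). With the gauge under the roller it stops at 0.24.
- lever_grip (a point): Centre of the lever's black handle, 120 mm from the hinge; moves with the lever. Its orientation is the lever's (x along the bar, y along the hinge).
- lever_hinge (a point): The lever's hinge point on the white head, fixed on the winder at x 50, y -145, z 115 mm; the axis is the winder's y. The head is a column behind the lever: x 35 to 105, y -177 to -113 mm, top at z 135 mm. The roller's underside is 85 mm below the hinge when lowered.
- gauge: Loose aluminium set-up gauge, 160 g: flat bar 30 (x) x 140 (y) x 14 mm (z) with an upright tab at its -y end. Origin at the centre of the bar's underside. At the start it lies on the deck along the winder's y, under the roller, its tab at the outer (-y) end.
- gauge_tab (a point): Grip point on the gauge's tab, 30 mm above the gauge's underside and 60 mm from its centre towards its -y end. The tab is 16 (x) x 30 mm (y) and its top is 41 mm above the underside.
- tray: Loose plywood tray, 1.2 kg; its place and yaw vary. 217 (x) x 210 (y) mm outside, walls and floor 5 mm thick, walls 20 mm high; origin at the centre of its underside, inner floor at z 5 mm. A divider along y makes two compartments: the narrow front one (towards the robot) x -103 to -40 mm, the wide back one x -34 to +103 mm; both y -100 to +100 mm.
- glue_jar: White jar, 64 mm in diameter, 80 mm tall; a bystander.
- knife: Black utility knife lying flat, about 200 mm long, 26 mm wide, 16 mm high; a bystander.
- stock_box: Clear open plastic box, 70 x 110 x 50 mm, with card stock in it; a bystander.
- roll1: Roll of paper tape: ring 50 mm in outer diameter, 23 mm bore, 24 mm high, 50 g; origin at the centre of its underside, z along its axis. At the start it lies flat on the deck round one of the spindles. Three or four rolls are present; an absent one reads None.
- roll2: Roll of paper tape: ring 50 mm in outer diameter, 23 mm bore, 24 mm high, 50 g; origin at the centre of its underside, z along its axis. At the start it lies flat on the deck round one of the spindles. Three or four rolls are present; an absent one reads None.
- roll3: Roll of paper tape: ring 50 mm in outer diameter, 23 mm bore, 24 mm high, 50 g; origin at the centre of its underside, z along its axis. At the start it lies flat on the deck round one of the spindles. Three or four rolls are present; an absent one reads None.
- roll4: Roll of paper tape: ring 50 mm in outer diameter, 23 mm bore, 24 mm high, 50 g; origin at the centre of its underside, z along its axis. At the start it lies flat on the deck round one of the spindles. Three or four rolls are present; an absent one reads None.
Not all that is in view belongs to the job. Leave any blue or red look-alike of the roll4 alone.

How it is judged:
On the way, in this order (a step that is already met when the one before it is completed fails the run):
1. the pressure lever is raised fully (value of joint lever above 0.78 rad), for 0.2 s.
2. the gauge lies flat, let go, in the tray's narrow front compartment, the lever still up (x of gauge in the frame of tray between -0.092 and -0.051 m and y of gauge in the frame of tray between -0.04 and 0.04 m and z of gauge in the frame of tray below 0.011 m and angle between gauge's own z axis and vertical below 0.15 rad and linear speed of gauge below 0.03 m/s and contact force between the fingers and gauge below 0.3 N and value of joint lever above 0.7 rad), for 0.2 s.
3. every roll lies flat, let go, on the floor of the tray's wide back compartment, the lever still up (x of roll1 in the frame of tray between -0.015 and 0.085 m and y of roll1 in the frame of tray between -0.082 and 0.082 m and ((z of roll1 in the frame of tray below 0.011 m and angle between roll1's own z axis and vertical below 0.2 rad) or (z of roll1 in the frame of tray below 0.035 m and angle between roll1's own z axis and vertical above 2.94 rad)) and linear speed of each of roll1, roll2, roll3, roll4 below 0.03 m/s and contact force between the fingers and roll1 below 0.3 N and x of roll2 in the frame of tray between -0.015 and 0.085 m and y of roll2 in the frame of tray between -0.082 and 0.082 m and ((z of roll2 in the frame of tray below 0.011 m and angle between roll2's own z axis and vertical below 0.2 rad) or (z of roll2 in the frame of tray below 0.035 m and angle between roll2's own z axis and vertical above 2.94 rad)) and contact force between the fingers and roll2 below 0.3 N and x of roll3 in the frame of tray between -0.015 and 0.085 m and y of roll3 in the frame of tray between -0.082 and 0.082 m and ((z of roll3 in the frame of tray below 0.011 m and angle between roll3's own z axis and vertical below 0.2 rad) or (z of roll3 in the frame of tray below 0.035 m and angle between roll3's own z axis and vertical above 2.94 rad)) and contact force between the fingers and roll3 below 0.3 N and x of roll4 in the frame of tray between -0.015 and 0.085 m and y of roll4 in the frame of tray between -0.082 and 0.082 m and ((z of roll4 in the frame of tray below 0.011 m and angle between roll4's own z axis and vertical below 0.2 rad) or (z of roll4 in the frame of tray below 0.035 m and angle between roll4's own z axis and vertical above 2.94 rad)) and contact force between the fingers and roll4 below 0.3 N and value of joint lever above 0.7 rad), for 0.2 s.
At the end, for the whole second after the job is handed in: The lever is fully lowered (below 0.06 rad); the gauge lies flat on the floor of the tray's narrow front compartment; every roll present lies flat (within 0.2 rad, either face down) on the floor of the wide back compartment; all at rest and let go (value of joint lever below 0.06 rad and x of gauge in the frame of tray between -0.092 and -0.051 m and y of gauge in the frame of tray between -0.04 and 0.04 m and z of gauge in the frame of tray below 0.011 m and angle between gauge's own z axis and vertical below 0.15 rad and linear speed of each of gauge, roll1, roll2, roll3, roll4 below 0.03 m/s and contact force between the fingers and gauge below 0.3 N and x of roll1 in the frame of tray between -0.015 and 0.085 m and y of roll1 in the frame of tray between -0.082 and 0.082 m and ((z of roll1 in the frame of tray below 0.011 m and angle between roll1's own z axis and vertical below 0.2 rad) or (z of roll1 in the frame of tray below 0.035 m and angle between roll1's own z axis and vertical above 2.94 rad)) and contact force between the fingers and roll1 below 0.3 N and x of roll2 in the frame of tray between -0.015 and 0.085 m and y of roll2 in the frame of tray between -0.082 and 0.082 m and ((z of roll2 in the frame of tray below 0.011 m and angle between roll2's own z axis and vertical below 0.2 rad) or (z of roll2 in the frame of tray below 0.035 m and angle between roll2's own z axis and vertical above 2.94 rad)) and contact force between the fingers and roll2 below 0.3 N and x of roll3 in the frame of tray between -0.015 and 0.085 m and y of roll3 in the frame of tray between -0.082 and 0.082 m and ((z of roll3 in the frame of tray below 0.011 m and angle between roll3's own z axis and vertical below 0.2 rad) or (z of roll3 in the frame of tray below 0.035 m and angle between roll3's own z axis and vertical above 2.94 rad)) and contact force between the fingers and roll3 below 0.3 N and x of roll4 in the frame of tray between -0.015 and 0.085 m and y of roll4 in the frame of tray between -0.082 and 0.082 m and ((z of roll4 in the frame of tray below 0.011 m and angle between roll4's own z axis and vertical below 0.2 rad) or (z of roll4 in the frame of tray below 0.035 m and angle between roll4's own z axis and vertical above 2.94 rad)) and contact force between the fingers and roll4 below 0.3 N); the robot touches nothing.
It fails at once if the jar is shifted more than 40 mm (distance of glue_jar from where it was at the start of the episode above 0.04 m).
It fails at once if the knife is shifted more than 40 mm (distance of knife from where it was at the start of the episode above 0.04 m).
It fails at once if the stock box is shifted more than 40 mm (distance of stock_box from where it was at the start of the episode above 0.04 m).
Of roll1, roll2, roll3, roll4 only 3 to 4 are there at a start; the rules pass over those that are not, and their reading is None.
At some moment in a run one of gauge, tray may be knocked a few centimetres aside while the robot is not near it.
Once in a run the grip may slacken for a moment while it holds something.
It also fails if it takes over 208 s, if anything falls off the work surface, if the arm or the gripper's body presses on something with over 40 N, if the wrist force passes 120 N, or if a joint passes its speed limit or range.

ROBOT

A 7-joint arm with a two-finger parallel gripper is mounted at the origin on the work surface. World frame = base frame: x ahead of the robot, y to its left, z up, the work surface at z = 0. Lengths are in m, angles in rad, forces in N, time in s.
With the tool pointing down it reaches from about 0.35 to 0.9 m from the base axis. Payload 19.9 kg.
Tool frame: the origin (TCP) lies at the very end of the fingers, on their centre line; the grasp point (between the pads) lies 19 mm behind it; z points along the fingers, y is the line along which they close (so a half turn about z gives the same grasp; the last joint's range is limited). The gripper opens to 94 mm and grips with 3 to 60 N. Pads are 16 mm wide; open, the fingers measure 119 mm over their backs; the gripper's body (75 mm by 177 mm) begins 78 mm behind the grasp point.
Start: joints at [-1.296, 0.417, -0.01, 1.614, 0.005, 1.111, -0.053], TCP at [0.195, 0.594, 0.205] pointing down, gripper open.
Joint ranges: [-2.81, 2.81], [-0.39, 2.02], [-1.27, 1.25], [0.06, 2.57], [-1.19, 4.33], [0.19, 2], [-2.82, 2.82]. Speed limits (rad/s): [1.89, 1.89, 2.39, 2.39, 3.01, 3.01, 3.01].

INTERFACE

Orientations are given as a rotation vector (axis times angle).
In Python, from bench import robot gives the robot as it stands.
- The arm moves only by the shell command python3 -m pendant 'ROWS' [FORCE]. ROWS is JSON, a list that holds one entry, the list of rows, each a list of 5 numbers: the shift along the tool's x, y, z normalised to -1 to 1, where 1 is 1 m, then the turn about the tool's z normalised to -1 to 1, where 1 is 90 degrees, then the opening, from 0 (shut) to 1 (fully open). In form: [[[tx, ty, tz, turn, jaw], ...]]. A call has 1 to 10 rows; each row is the pose to reach, as a shift and turn from the pose commanded when the call began, along the tool's axes at that moment; what a row does not reach only later rows make up. A row lasts 1/10 s, in which the tool goes at most 50 mm and 8.59 degrees, less where a joint would pass 70% of its speed; a pose out of reach is approached as far as the arm can. A call with a number of a shift or a turn outside -1 to 1 is refused whole. A call with a gripper value outside its range is refused whole. The fingers move at their own pace and stop on an object; FORCE is the grip in N (left out, the last holds). Time passes only in rows, so rows that repeat a pose let the fingers close. It gives the time, the measured TCP pose, the force, the opening and the grip force at its end, in the units of the state.
- robot.read_state(): the state, without advancing time (a new reading comes with each control period).
- robot.grab_frame(name): name is "side" or "top"; returns the picture (480x640x3 uint8, red, green, blue); there is no depth.
- robot.camera_params(name): a dict with "fx", "fy", "cx", "cy" (pixels), "distortion" ([k1, k2, p1, p2, k3] as OpenCV has them; the pictures are not rectified), "xyz" and "attitude" of the camera in the world. Camera axes: x right, y down, z forward; pixel columns grow to the right and rows downward; lengths in m; the calibration is good to about 2 mm. A picture is of the moment at which its call begins. camera_params takes no time and is no camera call.
- robot.job_done(): hands the job in; it is judged then, once.
The state is a dict: "time_s": time; "qpos": joint angles; "qvel": joint speeds; "effort": joint torques, N m; "eef_pos": TCP position; "ee_rot": TCP orientation; "contact_force": force on the tool from outside, world axes, zero at the start; "wrist_torque": the same for the moment, N m; "opening": opening from 0.0 (shut) to 1.0 (fully open); "grasp_force": force on a finger pad.
Only numpy, scipy, OpenCV 4.12 (cv2) and the standard library are available. Lean on these libraries where they do the work, as an engineer would, in place of code of your own. Each camera call takes 0.05 s, during which the arm holds its last target. There are 200 camera calls.

## Working session

There is one attempt and no reset: what is moved stays moved. The work goes in short steps, Python scripts to look and compute and a shell command to move; the robot and the scene stay as the last step left them, time stands still between calls to the robot, and variables do not carry over. Pictures are saved under pics/ and viewed, at most 14 in all, crops included, and the job is handed in when it is done.

```bash
ls; mkdir -p pics; python3 - <<'E'
from bench import robot
import cv2
for n in("side","top"):
    p=robot.camera_params(n);print(n,p)
    cv2.imwrite(f"pics/{n}0.png",robot.grab_frame(n)[:,:,::-1])
s=robot.read_state();print(s)
E
```

```text
pics
side {'fx': 609.4987387620494, 'fy': 609.4987387620494, 'cx': 320.2589571853116, 'cy': 241.2366298908023, 'distortion': array([-0.20665198,  0.        ,  0.        ,  0.        ,  0.        ]), 'xyz': array([ 0.46057385, -0.87016257,  1.06311602]), 'attitude': array([-2.43513802,  0.17959879, -0.059962  ])}
top {'fx': 515.478253903492, 'fy': 515.478253903492, 'cx': 320.17748811453555, 'cy': 236.93175392084586, 'distortion': array([-0.04608154,  0.        ,  0.        ,  0.        ,  0.        ]), 'xyz': array([ 0.50926216, -0.04645848,  0.99730964]), 'attitude': array([-2.21783366,  2.15711345, -0.12386966])}
{'time_s': 0.1, 'qpos': array([-1.29551868,  0.41793953, -0.01031019,  1.61409516,  0.00471434,
        1.11071336, -0.0529671 ]), 'qvel': array([ 0.00126406, -0.00255411, -0.00024761, -0.0006131 ,  0.00021409,
        0.00020383,  0.00023634]), 'effort': array([ 2.00164366e-03, -8.52577257e+01,  6.40248433e-01, -4.26695395e+01,
       -4.88417828e-02,  1.63537095e-02,  7.37970879e-06]), 'eef_pos': array([0.19459632, 0.59357696, 0.20487997]), 'ee_rot': array([-4.95418835e-01, -3.10220013e+00,  1.77331198e-03]), 'contact_force': array([ 0.07318588, -0.58593031,  0.33414378]), 'wrist_torque': array([-0.03187797,  0.01426458, -0.0009927 ]), 'grasp_force': 0.0, 'opening': 0.9975405523562201}
```

View pics/top0.png

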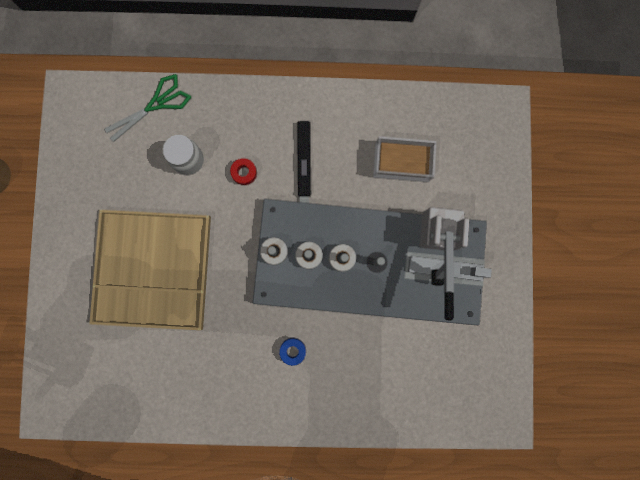

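View pics/side0.png

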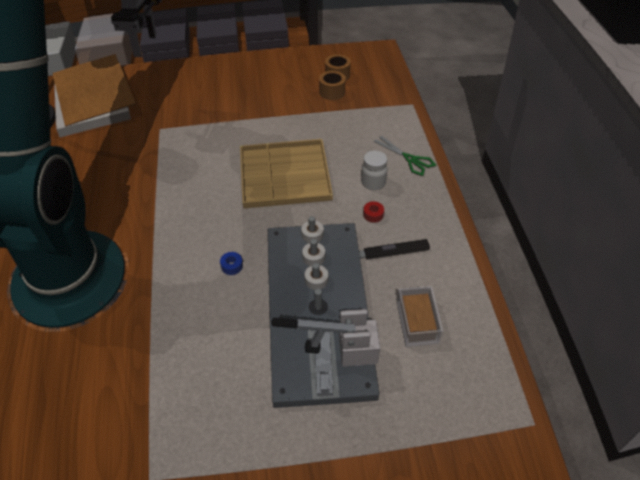

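The top view shows +x up and +y left. The deck corners are near (263,200), (485,220), (478,324) and (254,303). Three rolls sit at (273,251), (308,255) and (343,258), and the spindle at (380,261) is empty. The tray spans about (98,210) to (205,328), with its divider at row 288. The lever points towards the robot, and the gauge tab is near (483,271). The side view agrees with this.

```bash
cat > h.py <<'E'
from bench import robot
import cv2, numpy as np
from scipy.spatial.transform import Rotation as R
def frame(n): return robot.grab_frame(n)
def ray(n,px):
    p=robot.camera_params(n);K=np.array([[p['fx'],0,p['cx']],[0,p['fy'],p['cy']],[0,0,1]])
    u=cv2.undistortPoints(np.array(px,float).reshape(-1,1,2),K,p['distortion']).reshape(-1,2)
    d=R.from_rotvec(p['attitude']).apply(np.c_[u,np.ones(len(u))]);return np.array(p['xyz']),d
def cast(n,px,z):
    o,d=ray(n,px);return o+d*((z-o[2])/d[:,2])[:,None]
def proj(n,X):
    p=robot.camera_params(n);K=np.array([[p['fx'],0,p['cx']],[0,p['fy'],p['cy']],[0,0,1]])
    r=R.from_rotvec(p['attitude']).inv();return cv2.projectPoints(np.array(X,float).reshape(-1,1,3),r.as_rotvec(),-r.apply(p['xyz']),K,p['distortion'])[0].reshape(-1,2)
def tri(a,b):
    A=0;B=0
    for n,px in(("top",a),("side",b)):
        o,d=ray(n,[px]);d=d[0]/np.linalg.norm(d);M=np.eye(3)-np.outer(d,d);A=A+M;B=B+M@o
    return np.linalg.solve(A,B)
def blob(mask,amin=60):
    n,l,s,c=cv2.connectedComponentsWithStats(mask.astype(np.uint8));return [(s[i,4],c[i].round(1),s[i,:4]) for i in range(1,n) if s[i,4]>amin]
def tool():
    s=robot.read_state();r=R.from_rotvec(s['ee_rot']);return s,np.array(s['eef_pos']),r
def quad(mask):
    c=max(cv2.findContours(mask.astype(np.uint8),cv2.RETR_EXTERNAL,cv2.CHAIN_APPROX_NONE)[0],key=cv2.contourArea)
    return c,cv2.boxPoints(cv2.minAreaRect(c))
E
python3 - <<'E'
from h import *
im=cv2.imread("pics/top0.png");hsv=cv2.cvtColor(im,cv2.COLOR_BGR2HSV)
for q in [(290,220),(470,300),(150,250),(150,310),(40,300),(260,241),(473,268),(430,270),(449,300),(450,220)]: print(q,hsv[q[1],q[0]])
m=cv2.inRange(hsv,(95,35,40),(125,140,125))>0; m[:190]=0;m[335:]=0;m[:,:230]=0
c,b=quad(m);print("deck",b); 
P=cast("top",c.reshape(-1,2),.03)[:,:2]; bb=cv2.boxPoints(cv2.minAreaRect(P.astype(np.float32)));print(bb,cv2.minAreaRect(P.astype(np.float32)))
m=cv2.inRange(hsv,(12,60,60),(30,255,255))>0; m[:195]=0;m[345:]=0;m[:,:75]=0;m[:,225:]=0
m=cv2.morphologyEx(m.astype(np.uint8),cv2.MORPH_CLOSE,np.ones((7,7)))
c,b=quad(m);print("tray",b);P=cast("top",c.reshape(-1,2),.02)[:,:2];print(cv2.minAreaRect(P.astype(np.float32)),cv2.boxPoints(cv2.minAreaRect(P.astype(np.float32))))
g=(hsv[:,:,1]<60)&(hsv[:,:,2]>140);g[:235]=0;g[275:]=0;g[:,:255]=0;g[:,362:]=0
for x in blob(g): print("roll",x,cast("top",[x[1]],.054))
E
python3 -c "
import cv2
im=cv2.imread('pics/top0.png')[195:335,250:495];cv2.imwrite('pics/c1.png',cv2.resize(im,None,fx=3.2,fy=3.2,interpolation=2))"
```

```text
(290, 220) [103  24  97]
(470, 300) [99 19 95]
(150, 250) [ 19  99 147]
(150, 310) [ 19  98 133]
(40, 300) [ 20  22 140]
(260, 241) [105   8  62]
(473, 268) [135  10  49]
(430, 270) [135   6  91]
(449, 300) [90 43 18]
(450, 220) [ 12  12 103]
deck [[468. 312.]
 [468. 312.]
 [468. 312.]
 [468. 312.]]
[[ 0.46169707 -0.35123724]
 [ 0.46169707 -0.35123724]
 [ 0.46169707 -0.35123724]
 [ 0.46169707 -0.35123724]] ((0.4616970717906952, -0.3512372374534607), (0.0, 0.0), 0.0)
tray [[ 88.737976 323.77347 ]
 [ 96.82013  207.3903  ]
 [210.3974   215.27762 ]
 [202.31525  331.66077 ]]
((0.5263789296150208, 0.25052398443222046), (0.21433290839195251, 0.21740920841693878), 88.65045928955078) [[0.4151805  0.14594746]
 [0.63252944 0.14082707]
 [0.63757735 0.3551005 ]
 [0.42022842 0.3602209 ]]
roll (np.int32(301), array([275.1, 250.9]), array([262, 238,  25,  26], dtype=int32)) [[0.56534932 0.01326365 0.054     ]]
roll (np.int32(295), array([310.2, 255.3]), array([297, 243,  25,  25], dtype=int32)) [[ 0.55910186 -0.05116399  0.054     ]]
roll (np.int32(288), array([344. , 257.3]), array([331, 245,  25,  25], dtype=int32)) [[ 0.55716321 -0.11321498  0.054     ]]
```

View pics/c1.png

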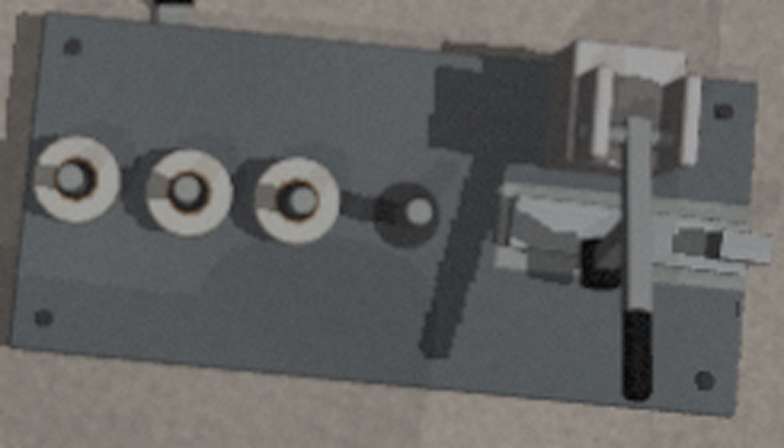

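The zoomed crop shows the deck corners at crop pixels (45,12), (757,82), (733,416) and (10,346). The spindle tops are at (75,178), (190,190), (302,200) and (420,212). The black handle runs from (637,312) to (637,398), and the tab top is at (746,248).

```bash
cat >> h.py <<'E'
def fit(L,W): # 2D rigid fit: W = R L + t
    L,W=np.array(L,float),np.array(W,float);a=L-L.mean(0);b=W-W.mean(0)
    th=np.arctan2((a[:,0]*b[:,1]-a[:,1]*b[:,0]).sum(),(a*b).sum());c,s=np.cos(th),np.sin(th);M=np.array([[c,-s],[s,c]])
    t=W.mean(0)-M@L.mean(0);return th,t,M,(W-(L@M.T+t))
E
python3 - <<'E'
from h import *
f=lambda p:np.array(p)/3.2+[250-.5+.16,195-.5+.16]
cor=cast("top",f([(45,12),(757,82),(733,416),(10,346)]),.03)[:,:2]
sp=cast("top",f([(75,178),(190,190),(302,200),(420,212)]),.085)[:,:2]
L=[(.1,.19),(.1,-.24),(-.1,-.24),(-.1,.19)];Ls=[(0,.16),(0,.095),(0,.03),(0,-.035)]
for l,w in((L,cor),(Ls,sp),(L+Ls,np.r_[cor,sp])):
    th,t,M,e=fit(l,w);print(th,t,(e*1000).round(1).tolist())
rl=cast("top",[(275,251),(309.9,255.4),(343.8,257.4)],.054)[:,:2];print("rolls in winder",((rl-t)@M))
W=lambda x,y,z:np.r_[M@[x,y]+t,z]
tab=cast("top",f([(746,248)]),.071);print("tab",tab,(tab[0,:2]-t)@M)
for a in(.24,.9):
    g=W(.05-.12*np.cos(a),-.145,.115+.12*np.sin(a));print("grip",a,g,proj("top",[g]))
print("hinge",W(.05,-.145,.115))
# side view check: project deck corners and spindles
print(proj("side",[W(.1,.19,.03),W(.1,-.24,.03),W(-.1,-.24,.03),W(-.1,.19,.03),W(0,-.035,.085)]).round(0))
E
python3 -c "
import cv2
im=cv2.imread('pics/side0.png')[130:410,220:400];cv2.imwrite('pics/c2.png',cv2.resize(im,None,fx=2.1,fy=2.1,interpolation=2))"
```

```text
-0.0697552084428385 [ 0.55418656 -0.14141028] [[-1.6, -1.4], [-0.5, 1.6], [0.8, 2.0], [1.3, -2.1]]
-0.0694568010752625 [ 0.55340409 -0.1428317 ] [[-0.0, -1.9], [-0.3, -0.8], [0.4, 1.8], [0.0, 0.9]]
-0.0692577733973455 [ 0.55379533 -0.14212099] [[-1.1, -0.8], [-0.2, 2.2], [1.0, 2.8], [1.8, -1.4], [-0.4, -2.6], [-0.7, -1.5], [-0.0, 1.1], [-0.4, 0.2]]
rolls in winder [[ 0.00057317  0.15597467]
 [-0.00123639  0.09163499]
 [ 0.00114117  0.02941858]]
tab [[ 0.53616371 -0.36532264  0.071     ]] [-0.00214325 -0.2238867 ]
grip 0.24 [ 0.47735999 -0.28216722  0.14352432] [[448.26816154 305.45288692]]
grip 0.9 [ 0.51922674 -0.28507146  0.20899923] [[461.88743766 280.02227003]]
hinge [ 0.59364111 -0.29023349  0.115     ]
[[354. 221.]
 [379. 393.]
 [271. 401.]
 [266. 227.]
 [317. 290.]]
```

View pics/c2.png

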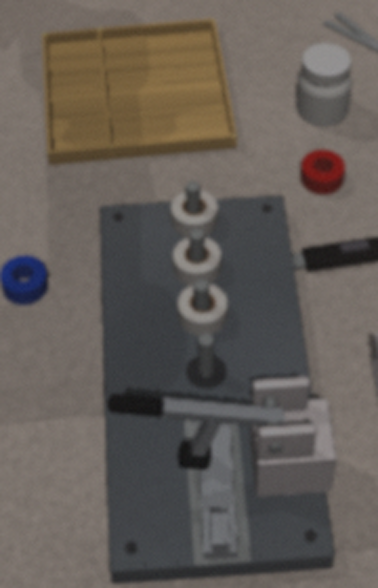

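The side crop agrees with the top-view fit: the projected deck corners and spindle land where they appear. The three rolls, the lever on the gauge and the tab at the near end are all clear. I'll compute the approach to the handle.

```bash
cat >> h.py <<'E'
TH=-.0695;T0=np.array([.554,-.142]);MW=R.from_euler('z',TH).as_matrix()[:2,:2]
def W(x,y,z): return np.r_[MW@[x,y]+T0,z]
def go(xyz,yaw): # yaw: world heading of the closing line (mod pi)
    s,p,r=tool();d=r.inv().apply(np.array(xyz)-p);y=r.as_matrix()[:,1];h=np.arctan2(y[1],y[0])
    t=(yaw-h+np.pi/2)%np.pi-np.pi/2
    t=-t # tool z is down
    print("tool",p.round(4),"axis",r.as_matrix()[:,2].round(3),"j7",round(s['qpos'][6],2),"-> shift",d.round(4),"turn",round(t/(np.pi/2),3),"(deg",round(np.degrees(t)),")")
E
python3 - <<'E'
from h import *
g=W(.05-.118*np.cos(.24),-.145,.115+.118*np.sin(.24)-.019);print(g)
go(g+[0,0,.08],TH+np.pi/2)
E
```

```text
[ 0.47946873 -0.28216262  0.12404891]
tool [0.1946 0.5936 0.2049] axis [-0.    -0.001 -1.   ] j7 -0.05 -> shift [-0.5435 -0.7435  0.0017] turn -0.157 (deg -14 )
```

```bash
python3 -m pendant '[[[-0.2,-0.3,0,-0.157,0.6],[-0.2,-0.3,0,-0.157,0.6],[-0.2,-0.3,0,-0.157,0.6],[-0.2,-0.3,0,-0.157,0.6],[-0.2,-0.3,0,-0.157,0.6],[-0.2,-0.3,0,-0.157,0.6],[-0.2,-0.3,0,-0.157,0.6],[-0.2,-0.3,0,-0.157,0.6],[-0.2,-0.3,0,-0.157,0.6],[-0.2,-0.3,0,-0.157,0.6]]]' 25
python3 - <<'E'
from h import *
g=W(.05-.118*np.cos(.24),-.145,.115+.118*np.sin(.24)-.019)
go(g+[0,0,.08],TH+np.pi/2)
E
```

```text
time_s: 1.1
eef_pos: [0.2911, 0.2473, 0.2055]
ee_rot: [0.11, 3.139, 0.0]
contact_force: [-0.5, 0.6, -0.3]
opening: 0.602
grasp_force: 0.0
tool [0.2911 0.2473 0.2055] axis [ 0.  0. -1.] j7 0.71 -> shift [-0.2248 -0.5151  0.0014] turn -0.0 (deg 0 )
```

```bash
python3 -m pendant '[[[-0.1,-0.25,0,0,0.6],[-0.225,-0.515,0,0,0.6],[-0.225,-0.515,0,0,0.6],[-0.225,-0.515,0,0,0.6],[-0.225,-0.515,0,0,0.6],[-0.225,-0.515,0,0,0.6],[-0.225,-0.515,0,0,0.6],[-0.225,-0.515,0,0,0.6],[-0.225,-0.515,0,0,0.6],[-0.225,-0.515,0,0,0.6]]]'
python3 -m pendant '[[[0,0,0,0,0.6],[0,0,0,0,0.6],[0,0,0,0,0.6]]]'
python3 - <<'E'
from h import *
g=W(.05-.118*np.cos(.24),-.145,.115+.118*np.sin(.24)-.019)
go(g+[0,0,.08],TH+np.pi/2)
E
```

```text
time_s: 2.1
eef_pos: [0.4605, -0.2252, 0.2052]
ee_rot: [-0.105, -3.14, 0.001]
contact_force: [0.7, 1.6, 1.4]
opening: 0.598
grasp_force: 0.0
time_s: 2.4
eef_pos: [0.4592, -0.223, 0.2051]
ee_rot: [-0.107, -3.139, -0.0]
contact_force: [-0.2, -0.0, -0.1]
opening: 0.601
grasp_force: 0.0
tool [ 0.4592 -0.223   0.2051] axis [-0.001  0.    -1.   ] j7 2.1 -> shift [-0.0243 -0.0577  0.001 ] turn 0.001 (deg 0 )
```

```bash
python3 -m pendant '[[[-0.024,-0.058,0,0,0.6],[-0.024,-0.058,0,0,0.6],[-0.024,-0.058,0.03,0,0.6],[-0.024,-0.058,0.06,0,0.6],[-0.024,-0.058,0.081,0,0.6],[-0.024,-0.058,0.081,0,0.6],[-0.024,-0.058,0.081,0,0.6]]]'
python3 -m pendant '[[[0,0,0,0,0.1],[0,0,0,0,0.1],[0,0,0,0,0.1],[0,0,0,0,0.1],[0,0,0,0,0.1],[0,0,0,0,0.1]]]' 15
python3 - <<'E'
from h import *
for a in (.24,.5,.7,.85,.92):
    print(a);go(W(.05-.118*np.cos(a),-.145,.115+.118*np.sin(a)-.019),TH+np.pi/2)
E
```

```text
time_s: 3.1
eef_pos: [0.479, -0.2833, 0.1253]
ee_rot: [0.108, 3.139, 0.0]
contact_force: [1.1, 0.1, 1.1]
opening: 0.597
grasp_force: 0.0
time_s: 3.7
eef_pos: [0.4786, -0.2825, 0.1243]
ee_rot: [-0.109, -3.139, -0.004]
contact_force: [-2.1, 4.4, 3.6]
opening: 0.149
grasp_force: 15.0
0.24
tool [ 0.4786 -0.2825  0.1243] axis [-0.001  0.003 -1.   ] j7 2.32 -> shift [-0.0009  0.0004  0.0002] turn 0.0 (deg 0 )
0.5
tool [ 0.4786 -0.2825  0.1243] axis [-0.001  0.003 -1.   ] j7 2.32 -> shift [-0.0119  0.0005 -0.0283] turn 0.0 (deg 0 )
0.7
tool [ 0.4786 -0.2825  0.1243] axis [-0.001  0.003 -1.   ] j7 2.32 -> shift [-0.0252  0.0005 -0.0477] turn 0.0 (deg 0 )
0.85
tool [ 0.4786 -0.2825  0.1243] axis [-0.001  0.003 -1.   ] j7 2.32 -> shift [-0.0376  0.0006 -0.0604] turn 0.0 (deg 0 )
0.92
tool [ 0.4786 -0.2825  0.1243] axis [-0.001  0.003 -1.   ] j7 2.32 -> shift [-0.0439  0.0006 -0.0656] turn 0.0 (deg 0 )
```

```bash
python3 -m pendant '[[[-0.005,0,-0.014,0,0.1],[-0.012,0,-0.028,0,0.1],[-0.018,0,-0.038,0,0.1],[-0.025,0,-0.048,0,0.1],[-0.031,0,-0.054,0,0.1],[-0.037,0,-0.060,0,0.1],[-0.043,0,-0.065,0,0.1],[-0.044,0,-0.066,0,0.1],[-0.044,0,-0.066,0,0.1],[-0.044,0,-0.066,0,0.1]]]'
python3 - <<'E'
from h import *
cv2.imwrite('pics/s1.png',cv2.resize(frame("side")[150:420,200:420],None,fx=2.2,fy=2.2)[:,:,::-1])
E
```

```text
time_s: 4.7
eef_pos: [0.5213, -0.2856, 0.1889]
ee_rot: [-0.109, -3.136, -0.004]
contact_force: [-3.0, 6.2, -12.0]
opening: 0.146
grasp_force: 15.0
```

View pics/s1.png

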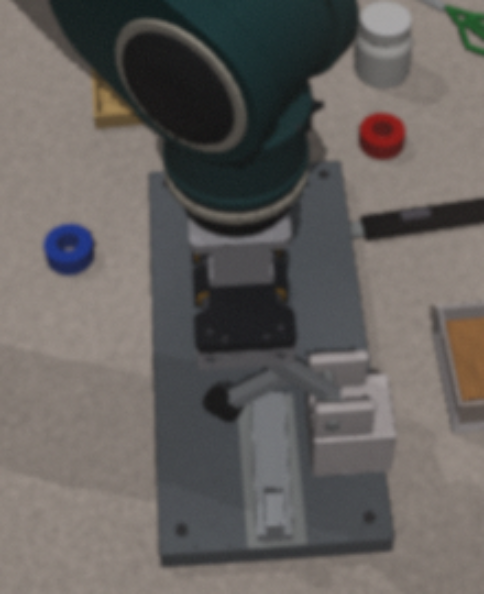

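The handle is at the upper stop, with the downward reaction confirming it. I'll release, rise, and look again with the lever up.

```bash
python3 -m pendant '[[[0,0,0,0,0.45],[0,0,0,0,0.45],[0,0,0,0,0.45],[0,0,-0.03,0,0.45],[0,0,-0.07,0,0.45],[0,0,-0.11,0,0.45],[0,-0.05,-0.11,0,0.45],[0,-0.08,-0.11,0,0.45],[0,-0.08,-0.11,0,0.45]]]' 
python3 - <<'E'
from h import *
go(W(-.002,-.224,.048),TH)
cv2.imwrite('pics/t1.png',cv2.resize(frame("top")[190:350,370:570],None,fx=3,fy=3,interpolation=2)[:,:,::-1])
cv2.imwrite('pics/s2.png',frame("side")[:,:,::-1])
E
```

```text
time_s: 5.65
eef_pos: [0.5151, -0.3712, 0.3009]
ee_rot: [-0.118, -3.139, 0.004]
contact_force: [-0.7, -0.6, -0.3]
opening: 0.444
grasp_force: 0.0
tool [ 0.5151 -0.3712  0.3009] axis [-0.    -0.002 -1.   ] j7 2.33 -> shift [-0.0209  0.0081  0.2528] turn 0.996 (deg 90 )
```

View pics/t1.png

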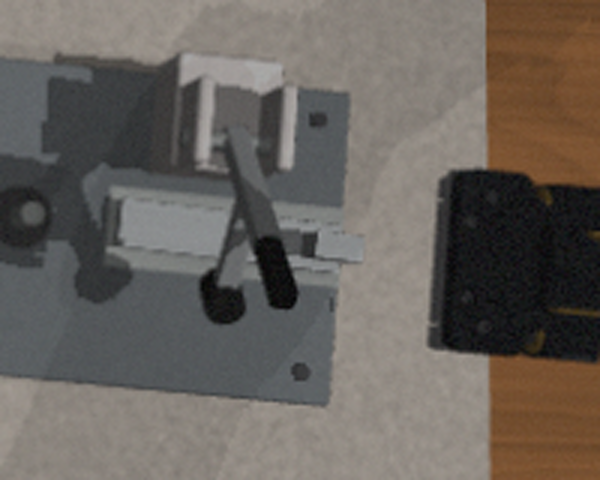

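The top crop shows the lever fully raised and the bar's inner end centred at crop (120,223). The tab top is centred at (341,247), the same as before.

```bash
python3 - <<'E'
from h import *
f=lambda p:np.array(p)/3+[370-.33,190-.33]
e=cast("top",[f((120,223))],.044)[0];t=cast("top",[f((341,247))],.071)[0]
for q in(e,t): print(q,(q[:2]-T0)@MW)
d=t-e;print("yaw rel winder",np.arctan2(d[1],d[0])+np.pi/2-TH)
go(np.r_[t[:2],.048],TH)
E
```

```text
[ 0.54856211 -0.23653342  0.044     ] [ 0.00114002 -0.09468283]
[ 0.53647369 -0.36634282  0.071     ] [-0.00190472 -0.22501832]
yaw rel winder -0.023356545968219344
tool [ 0.5165 -0.3676  0.3004] axis [-0. -0. -1.] j7 2.33 -> shift [-0.0199  0.0028  0.2524] turn 0.999 (deg 90 )
```

```bash
python3 -m pendant '[[[-0.02,0.003,0.1,-0.988,0.5],[-0.02,0.003,0.1,-0.988,0.5],[-0.02,0.003,0.1,-0.988,0.5],[-0.02,0.003,0.1,-0.988,0.5],[-0.02,0.003,0.1,-0.988,0.5],[-0.02,0.003,0.1,-0.988,0.5],[-0.02,0.003,0.1,-0.988,0.5],[-0.02,0.003,0.1,-0.988,0.5],[-0.02,0.003,0.1,-0.988,0.5],[-0.02,0.003,0.1,-0.988,0.5]]]' >/dev/null
python3 -m pendant '[[[0,0,0,-0.032,0.5],[0,0,0,-0.032,0.5],[0,0,0,-0.032,0.5]]]'
python3 - <<'E'
from h import *
go([.5365,-.3663,.048],TH-.02)
E
```

```text
time_s: 7.05
eef_pos: [0.5346, -0.3615, 0.1914]
ee_rot: [1.452, -2.754, -0.059]
contact_force: [-0.1, -0.2, -0.3]
opening: 0.502
grasp_force: 0.0
tool [ 0.5346 -0.3615  0.1914] axis [-0.042  0.02  -0.999] j7 2.82 -> shift [ 0.0019 -0.0109  0.143 ] turn -0.325 (deg -29 )
```

```bash
python3 -m pendant '[[[0,0,-0.05,0.9,0.5],[0,0,-0.05,0.9,0.5],[0,0,-0.05,0.9,0.5],[0,0,-0.05,0.9,0.5],[0,0,-0.05,0.9,0.5],[0,0,-0.05,0.9,0.5],[0,0,-0.05,0.9,0.5],[0,0,-0.05,0.9,0.5],[0,0,-0.05,0.9,0.5],[0,0,-0.05,0.9,0.5]]]'
python3 - <<'E'
from h import *
go([.5365,-.3663,.048],TH-.02)
E
```

```text
time_s: 8.05
eef_pos: [0.5374, -0.3619, 0.2422]
ee_rot: [-0.688, -3.02, -0.014]
contact_force: [0.1, 0.7, 0.8]
opening: 0.499
grasp_force: 0.0
tool [ 0.5374 -0.3619  0.2422] axis [-0.041  0.019 -0.999] j7 1.53 -> shift [-0.0099 -0.0041  0.1939] turn 0.772 (deg 69 )
```

```bash
python3 -m pendant '[[[-0.01,-0.004,0.05,0.772,0.5],[-0.01,-0.004,0.05,0.772,0.5],[-0.01,-0.004,0.05,0.772,0.5],[-0.01,-0.004,0.05,0.772,0.5],[-0.01,-0.004,0.05,0.772,0.5],[-0.01,-0.004,0.05,0.772,0.5],[-0.01,-0.004,0.05,0.772,0.5],[-0.01,-0.004,0.05,0.772,0.5],[-0.01,-0.004,0.05,0.772,0.5],[-0.01,-0.004,0.05,0.772,0.5]]]'
python3 - <<'E'
from h import *
go([.5365,-.3663,.048],TH-.02)
E
```

```text
time_s: 9.05
eef_pos: [0.5425, -0.3691, 0.1917]
ee_rot: [-2.277, -2.103, 0.028]
contact_force: [-0.7, 0.8, -0.5]
opening: 0.499
grasp_force: 0.0
tool [ 0.5425 -0.3691  0.1917] axis [-0.042  0.019 -0.999] j7 0.42 -> shift [ 1.000e-04 -0.000e+00  1.438e-01] turn 0.006 (deg 1 )
```

```bash
python3 -m pendant '[[[0,0,0.04,0,0.45],[0,0,0.08,0,0.45],[0,0,0.11,0,0.45],[0,0,0.13,0,0.45],[0,0,0.142,0,0.45],[0,0,0.142,0,0.45],[0,0,0.142,0,0.45]]]'
python3 -m pendant '[[[0,0,0,0,0.05],[0,0,0,0,0.05],[0,0,0,0,0.05],[0,0,0,0,0.05],[0,0,0,0,0.05],[0,0,0,0,0.05],[0,0,0,0,0.05]]]' 50
python3 - <<'E'
from h import *
s,p,r=tool()
print(p,[r.inv().apply(v).round(3) for v in (np.r_[0,0,.006],np.r_[MW@[0,-.11],.006],np.r_[MW@[0,-.11],.1])])
E
```

```text
time_s: 9.75
eef_pos: [0.5366, -0.3671, 0.0503]
ee_rot: [-2.281, -2.099, 0.027]
contact_force: [0.7, -0.0, 0.2]
opening: 0.448
grasp_force: 0.0
time_s: 10.45
eef_pos: [0.5363, -0.3671, 0.0498]
ee_rot: [-2.282, -2.098, 0.027]
contact_force: [-0.6, -0.2, 6.6]
opening: 0.163
grasp_force: 49.8
[ 0.53633536 -0.36707935  0.04980727] [array([ 0.   , -0.   , -0.006]), array([-0.11 ,  0.001, -0.008]), array([-0.108, -0.003, -0.102])]
```

```bash
python3 -m pendant '[[[0,0,-0.008,0,0.05],[0,0,-0.01,0,0.05],[-0.02,0,-0.01,0,0.05],[-0.045,0,-0.01,0,0.05],[-0.07,0,-0.01,0,0.05],[-0.09,0,-0.01,0,0.05],[-0.11,0,-0.01,0,0.05],[-0.11,0,-0.04,0,0.05],[-0.11,0,-0.07,0,0.05],[-0.11,0,-0.1,0,0.05]]]'
python3 - <<'E'
from h import *
cv2.imwrite('pics/s3.png',frame("side")[100:480,150:600,::-1])
im=frame("top")[:,:,::-1].copy();cv2.imwrite('pics/t2f.png',im)
go([.45,-.2,.35],-.024)
E
```

```text
time_s: 11.45
eef_pos: [0.5304, -0.4791, 0.1482]
ee_rot: [-2.281, -2.096, 0.028]
contact_force: [-0.5, 0.5, -2.3]
opening: 0.165
grasp_force: 49.8
tool [ 0.5322 -0.4804  0.1518] axis [-0.038  0.016 -0.999] j7 0.55 -> shift [ 0.2749 -0.1131 -0.1906] turn -0.038 (deg -3 )
```

View pics/s3.png

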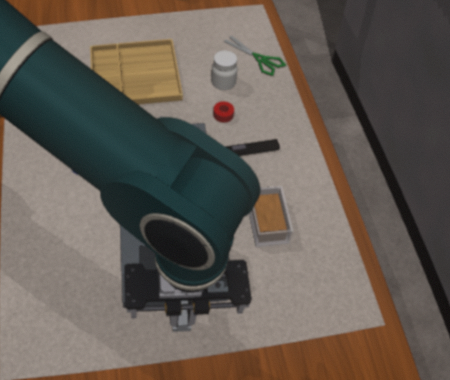

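The arm holds the gauge clear of the winder. The tray is visible in the left background, unobstructed. I'll re-measure it, then carry the gauge over high.

```bash
cat >> h.py <<'E'
def tray(im=None):
    im=frame("top")[:,:,::-1].copy() if im is None else im
    hsv=cv2.cvtColor(im,cv2.COLOR_BGR2HSV);m=cv2.inRange(hsv,(12,60,60),(30,255,255));m[:150]=0;m[400:]=0;m[:,:45]=0;m[:,250:]=0
    c,_=quad(cv2.morphologyEx(m,cv2.MORPH_CLOSE,np.ones((7,7))))
    (c0,sz,a)=cv2.minAreaRect(cast("top",c.reshape(-1,2),.02)[:,:2].astype(np.float32))
    a=np.radians((a+45)%90-45);M=R.from_euler('z',a).as_matrix()[:2,:2]
    print("tray",np.round(c0,4),np.round(sz,4),round(a,4));return np.array(c0),a,M
E
python3 - <<'E'
from h import *
c,a,M=tray(cv2.imread('pics/t2f.png'));q=c+M@[-.0715,-.06];print(q)
go(np.r_[q,.36],a)
E
python3 -m pendant '[[[0.0,0,-0.05,0,0.05],[0.0,0,-0.1,0,0.05],[0.0,0,-0.15,0,0.05],[0.0,0,-0.2,0,0.05],[0.0,0,-0.21,0,0.05],[0.0,0,-0.21,0,0.05]]]'
python3 - <<'E'
from h import *
go([.44,.18,.35],-.0236)
E
```

```text
tray [0.5263 0.2505] [0.2143 0.2174] -0.0225
[0.45344306 0.19210655]
tool [ 0.5322 -0.4804  0.1518] axis [-0.038  0.016 -0.999] j7 0.55 -> shift [ 0.666  -0.1431 -0.1945] turn -0.039 (deg -4 )
time_s: 12.15
eef_pos: [0.54, -0.4832, 0.358]
ee_rot: [-2.283, -2.098, 0.027]
contact_force: [0.1, -0.4, -2.3]
opening: 0.168
grasp_force: 49.8
tool [ 0.54   -0.4832  0.358 ] axis [-0.041  0.018 -0.999] j7 0.57 -> shift [ 0.6522 -0.1547  0.0242] turn -0.038 (deg -3 )
```

```bash
python3 -m pendant '[[[0.04,-0.01,0,-0.038,0.05],[0.08,-0.02,0,-0.038,0.05],[0.12,-0.03,0,-0.038,0.05],[0.16,-0.04,0,-0.038,0.05],[0.2,-0.05,0,-0.038,0.05],[0.24,-0.06,0,-0.038,0.05],[0.28,-0.07,0,-0.038,0.05],[0.32,-0.08,0,-0.038,0.05],[0.36,-0.09,0,-0.038,0.05],[0.36,-0.09,0,-0.038,0.05]]]'
python3 - <<'E'
from h import *
go([.4534,.192,.2],-.0225)
E
```

```text
time_s: 13.15
eef_pos: [0.4795, -0.1114, 0.3653]
ee_rot: [-2.209, -2.169, 0.026]
contact_force: [1.2, 0.2, -2.0]
opening: 0.167
grasp_force: 49.8
tool [ 0.4795 -0.1114  0.3653] axis [-0.044  0.021 -0.999] j7 0.13 -> shift [ 0.2995 -0.024   0.1726] turn 0.003 (deg 0 )
```

```bash
python3 -m pendant '[[[0.04,-0.003,0,0,0.05],[0.08,-0.006,0,0,0.05],[0.12,-0.01,0,0,0.05],[0.16,-0.014,0.02,0,0.05],[0.2,-0.018,0.06,0,0.05],[0.24,-0.022,0.1,0,0.05],[0.28,-0.024,0.14,0,0.05],[0.3,-0.024,0.172,0,0.05],[0.3,-0.024,0.172,0,0.05],[0.3,-0.024,0.172,0,0.05]]]'
python3 - <<'E'
from h import *
c=np.array([.5263,.2505])
q=c+R.from_euler('z',-.0225).as_matrix()[:2,:2]@[-.0715,-.06]
go(np.r_[q,.024],-.0225)
cv2.imwrite('pics/s4.png',cv2.resize(frame("side")[80:260,180:400],None,fx=2.5,fy=2.5)[:,:,::-1])
im=frame("top")[:,:,::-1];cv2.imwrite('pics/t4.png',cv2.resize(im[180:360,60:260],None,fx=3,fy=3))
E
```

```text
time_s: 14.15
eef_pos: [0.4551, 0.1872, 0.1993]
ee_rot: [-2.213, -2.164, 0.031]
contact_force: [1.1, -0.3, -1.4]
opening: 0.166
grasp_force: 49.8
tool [0.4551 0.1872 0.1993] axis [-0.047  0.019 -0.999] j7 -0.56 -> shift [0.0018 0.0065 0.1752] turn 0.0 (deg 0 )
```

View pics/s4.png

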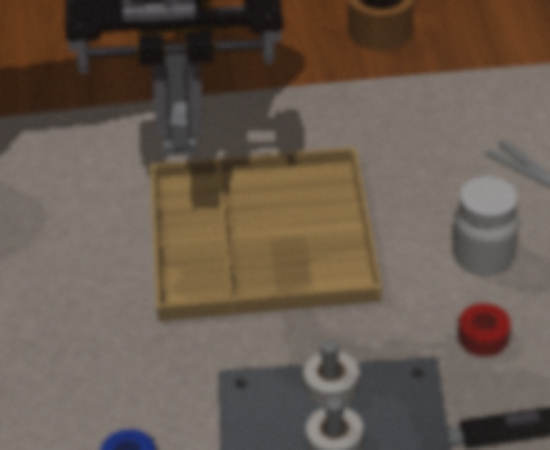

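The gauge hangs from the gripper above the narrow compartment, tab end towards the camera, with the tray clear below. I'll lower it.

```bash
python3 -m pendant '[[[0.002,0.001,0.03,0,0.05],[0.002,0.002,0.06,0,0.05],[0.002,0.003,0.09,0,0.05],[0.002,0.005,0.12,0,0.05],[0.002,0.006,0.14,0,0.05],[0.002,0.006,0.15,0,0.05],[0.002,0.0065,0.16,0,0.05],[0.002,0.0065,0.165,0,0.05],[0.002,0.0065,0.17,0,0.05],[0.002,0.0065,0.17,0,0.05]]]'
python3 - <<'E'
from h import *
go([.4534,.192,.025],-.0225)
im=frame("top")[:,:,::-1];cv2.imwrite('pics/t4.png',cv2.resize(im[190:350,60:240],None,fx=3,fy=3))
E
```

```text
time_s: 15.25
eef_pos: [0.4561, 0.1926, 0.0317]
ee_rot: [-2.217, -2.164, 0.025]
contact_force: [-0.4, 0.4, -0.9]
opening: 0.168
grasp_force: 49.8
tool [0.4561 0.1926 0.0317] axis [-0.042  0.02  -0.999] j7 -0.71 -> shift [-0.0008 -0.0024  0.0068] turn -0.001 (deg 0 )
```

View pics/t4.png

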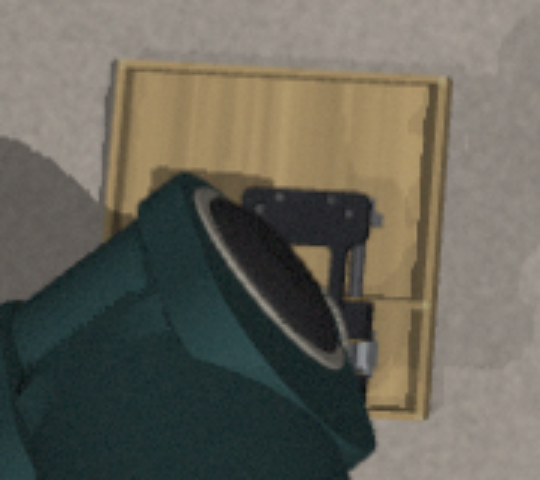

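The tab at crop (362,357) sits between the divider (row 300) and the front wall (row 412), so the lane is right. I'll lower the last 6 mm and release.

```bash
python3 -m pendant '[[[0,-0.001,0.003,0,0.05],[0,-0.002,0.006,0,0.05],[0,-0.002,0.006,0,0.05],[0,-0.002,0.006,0,0.05]]]'
python3 -m pendant '[[[0,0,0,0,0.3],[0,0,0,0,0.3],[0,0,0,0,0.3],[0,0,-0.01,0,0.3],[0,0,-0.04,0,0.3],[0,0,-0.08,0,0.5],[0,0,-0.12,0,0.5],[0,0,-0.16,0,0.7],[0,0,-0.16,0,0.7]]]'
python3 - <<'E'
from h import *
go([.48,-.05,.22],TH)
E
```

```text
time_s: 15.7
eef_pos: [0.4538, 0.1928, 0.0257]
ee_rot: [-2.217, -2.164, 0.025]
contact_force: [0.5, 0.6, -1.7]
opening: 0.165
grasp_force: 49.8
time_s: 16.6
eef_pos: [0.4627, 0.1906, 0.191]
ee_rot: [-2.22, -2.167, 0.015]
contact_force: [1.2, 0.0, -0.8]
opening: 0.605
grasp_force: 0.0
tool [0.4627 0.1906 0.191 ] axis [-0.035  0.022 -0.999] j7 -0.58 -> shift [-0.2395  0.022  -0.0348] turn 0.029 (deg 3 )
```

```bash
python3 -m pendant '[[[-0.05,0.005,-0.03,0.029,0.75],[-0.1,0.01,-0.035,0.029,0.75],[-0.15,0.015,-0.035,0.029,0.75],[-0.2,0.02,-0.035,0.029,0.75],[-0.25,0.022,-0.035,0.029,0.75],[-0.3,0.022,-0.035,0.029,0.75],[-0.35,0.022,-0.035,0.029,0.75],[-0.35,0.022,-0.035,0.029,0.75],[-0.35,0.022,-0.035,0.029,0.75]]]'
python3 - <<'E'
from h import *
im=frame("top")[:,:,::-1].copy();c,a,M=tray(im)
cv2.imwrite('pics/t5.png',im)
E
```

```text
time_s: 17.5
eef_pos: [0.4749, -0.1628, 0.2131]
ee_rot: [-2.269, -2.11, 0.027]
contact_force: [0.6, -0.4, -0.7]
opening: 0.75
grasp_force: 0.0
tray [0.5263 0.2504] [0.2142 0.2175] -0.0238
```

View pics/t5.png

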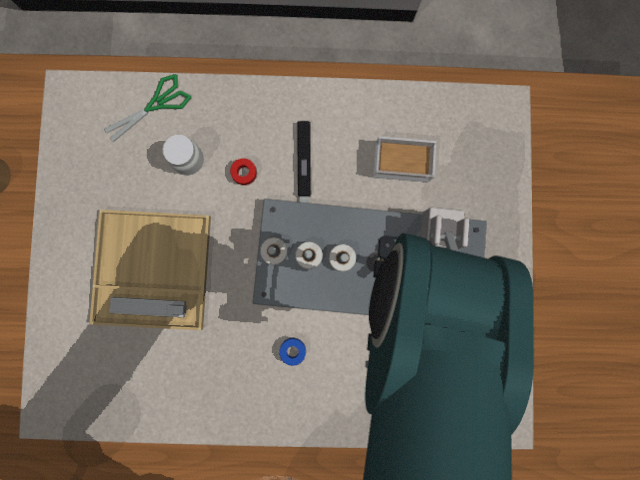

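The top view shows the gauge lying in the narrow compartment, from (110,305) to (185,307). The tray hasn't moved and all three rolls are clear. Next I'll check the gauge numerically and plan the first roll.

```bash
python3 - <<'E'
from h import *
im=cv2.imread('pics/t5.png');hsv=cv2.cvtColor(im,cv2.COLOR_BGR2HSV)
m=(hsv[:,:,1]<50);m[:290]=0;m[322:]=0;m[:,:98]=0;m[:,200:]=0
c=np.array([.5263,.2504]);M=R.from_euler('z',-.0235).as_matrix()[:2,:2]
for b in blob(m): print(b,(cast("top",[b[1],b[2][:2],b[2][:2]+b[2][2:]],.019)[:,:2]-c)@M)
for y in(.158,.0935,.0295): print(y);go(W(0,y,.12),TH)
E
```

```text
(np.int32(1242), array([147.4, 306.8]), array([109, 297,  78,  20], dtype=int32)) [[-0.07090309 -0.0003821 ]
 [-0.0565098   0.07343918]
 [-0.08595333 -0.0760499 ]]
0.158
tool [ 0.4752 -0.1611  0.2131] axis [-0.042  0.02  -0.999] j7 0.13 -> shift [0.1809 0.0812 0.0928] turn -0.0 (deg 0 )
0.0935
tool [ 0.4752 -0.1611  0.2131] axis [-0.042  0.02  -0.999] j7 0.13 -> shift [0.1165 0.0812 0.0917] turn -0.0 (deg 0 )
0.0295
tool [ 0.4752 -0.1611  0.2131] axis [-0.042  0.02  -0.999] j7 0.13 -> shift [0.0525 0.0812 0.0906] turn -0.0 (deg 0 )
```

```bash
python3 -m pendant '[[[0.045,0.02,0,0,0.75],[0.09,0.04,0.02,0,0.75],[0.135,0.06,0.05,0,0.75],[0.18,0.081,0.08,0,0.75],[0.181,0.081,0.093,0,0.75],[0.181,0.081,0.093,0,0.75],[0.181,0.081,0.093,0,0.75]]]' >/dev/null
python3 - <<'E'
from h import *
go(W(0,.158,.036),TH)
E
```

```text
tool [0.5644 0.0166 0.12  ] axis [-0.043  0.02  -0.999] j7 -0.29 -> shift [-0.0023  0.0043  0.0838] turn 0.001 (deg 0 )
```

```bash
python3 -m pendant '[[[-0.002,0.002,0.02,0,0.75],[-0.002,0.003,0.045,0,0.75],[-0.002,0.004,0.065,0,0.75],[-0.002,0.004,0.084,0,0.75],[-0.002,0.004,0.084,0,0.75],[-0.002,0.004,0.084,0,0.75]]]'
python3 -m pendant '[[[0,0,0,0,0.3],[0,0,0,0,0.3],[0,0,0,0,0.3],[0,0,0,0,0.3],[0,0,0,0,0.3],[0,0,0,0,0.3]]]' 25
python3 -m pendant '[[[0,0,-0.03,0,0.3],[0,0,-0.06,0,0.3],[0.0,0,-0.1,0,0.3],[0.0,0,-0.13,0,0.3],[0,0,-0.13,0,0.3]]]'
python3 - <<'E'
from h import *
c=np.array([.5263,.2504]);M=R.from_euler('z',-.0235).as_matrix()[:2,:2]
for y in(.066,0,-.066):go(np.r_[c+M@[.035,y],.1],-.0235)
E
```

```text
time_s: 18.85
eef_pos: [0.5656, 0.0142, 0.037]
ee_rot: [-2.267, -2.113, 0.026]
contact_force: [0.0, 0.3, 1.0]
opening: 0.748
grasp_force: 0.0
time_s: 19.45
eef_pos: [0.5656, 0.0146, 0.0364]
ee_rot: [-2.267, -2.114, 0.026]
contact_force: [-1.3, -1.0, 9.0]
opening: 0.534
grasp_force: 25.0
time_s: 19.95
eef_pos: [0.5727, 0.0123, 0.1696]
ee_rot: [-2.269, -2.116, 0.02]
contact_force: [-0.4, -0.1, -1.1]
opening: 0.531
grasp_force: 24.9
tool [0.5727 0.0123 0.1696] axis [-0.036  0.019 -0.999] j7 -0.27 -> shift [ 0.3006 -0.0283  0.0758] turn -0.029 (deg -3 )
tool [0.5727 0.0123 0.1696] axis [-0.036  0.019 -0.999] j7 -0.27 -> shift [ 0.2347 -0.0253  0.0746] turn -0.029 (deg -3 )
tool [0.5727 0.0123 0.1696] axis [-0.036  0.019 -0.999] j7 -0.27 -> shift [ 0.1688 -0.0222  0.0734] turn -0.029 (deg -3 )
```

```bash
python3 -m pendant '[[[0.05,-0.005,0,-0.029,0.3],[0.1,-0.01,0,-0.029,0.3],[0.15,-0.015,0,-0.029,0.3],[0.2,-0.02,0.02,-0.029,0.3],[0.25,-0.025,0.05,-0.029,0.3],[0.3,-0.028,0.075,-0.029,0.3],[0.3,-0.028,0.075,-0.029,0.3],[0.3,-0.028,0.075,-0.029,0.3],[0.3,-0.028,0.075,-0.029,0.3]]]'
python3 - <<'E'
from h import *
c=np.array([.5263,.2504]);M=R.from_euler('z',-.0235).as_matrix()[:2,:2]
go(np.r_[c+M@[.035,.066],.0125],-.0235)
E
```

```text
time_s: 20.85
eef_pos: [0.5607, 0.3141, 0.0964]
ee_rot: [-2.217, -2.164, 0.027]
contact_force: [-0.0, 0.3, -0.2]
opening: 0.532
grasp_force: 24.9
tool [0.5607 0.3141 0.0964] axis [-0.043  0.019 -0.999] j7 -0.76 -> shift [0.     0.0057 0.0838] turn -0.0 (deg 0 )
```

```bash
python3 -m pendant '[[[0,0.002,0.03,0,0.3],[0,0.004,0.055,0,0.3],[0,0.006,0.07,0,0.3],[0,0.006,0.078,0,0.3],[0,0.006,0.084,0,0.3],[0,0.006,0.084,0,0.3],[0,0.006,0.084,0,0.3]]]'
python3 -m pendant '[[[0,0,0,0,0.68],[0,0,0,0,0.68],[0,0,0,0,0.68],[0,0,-0.03,0,0.68],[0,0,-0.07,0,0.7],[0,0,-0.11,0,0.75],[0,0,-0.15,0,0.75],[-0.05,0,-0.15,0,0.75],[-0.1,0,-0.15,0,0.75],[-0.15,0,-0.15,0,0.75]]]'
python3 - <<'E'
from h import *
go(W(0,.0935,.13),TH)
E
```

```text
time_s: 21.55
eef_pos: [0.5635, 0.3165, 0.0134]
ee_rot: [-2.217, -2.164, 0.024]
contact_force: [-0.3, 0.2, 0.1]
opening: 0.534
grasp_force: 24.9
time_s: 22.55
eef_pos: [0.5654, 0.1618, 0.16]
ee_rot: [-2.217, -2.165, 0.025]
contact_force: [1.5, -0.8, -0.1]
opening: 0.752
grasp_force: 0.0
tool [0.5654 0.1618 0.16  ] axis [-0.041  0.02  -0.999] j7 -0.5 -> shift [-0.2111  0.0012  0.026 ] turn 0.029 (deg 3 )
```

```bash
python3 -m pendant '[[[-0.05,0,0,0.029,0.75],[-0.1,0,0,0.029,0.75],[-0.15,0,0,0.029,0.75],[-0.2,0.001,0.01,0.029,0.75],[-0.211,0.001,0.026,0.029,0.75],[-0.211,0.001,0.026,0.029,0.75],[-0.211,0.001,0.026,0.029,0.75],[-0.211,0.001,0.026,0.029,0.75]]]'
python3 - <<'E'
from h import *
go(W(0,.0935,.036),TH)
im=frame("top")[:,:,::-1].copy();tray(im)
cv2.imwrite('pics/t6.png',im[150:400,50:400])
E
```

```text
time_s: 23.35
eef_pos: [0.5609, -0.0452, 0.1304]
ee_rot: [-2.264, -2.116, 0.025]
contact_force: [0.8, -0.4, -0.2]
opening: 0.753
grasp_force: 0.0
tool [ 0.5609 -0.0452  0.1304] axis [-0.041  0.02  -0.999] j7 -0.18 -> shift [-0.0052  0.0039  0.0943] turn 0.001 (deg 0 )
tray [0.5266 0.2506] [0.2142 0.2176] -0.0235
```

View pics/t6.png

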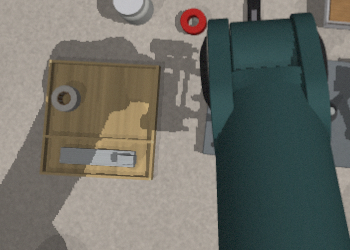

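Roll one lies flat at crop (65,98), and the tray and gauge are unchanged. Next I'll grab roll two and check roll one's coordinates.

```bash
python3 - <<'E'
from h import *
im=cv2.imread('pics/t6.png');hsv=cv2.cvtColor(im,cv2.COLOR_BGR2HSV)
m=hsv[:,:,1]<55;m[:66]=0;m[130:]=0;m[:,:52]=0;m[:,150:]=0
c=np.array([.5265,.2505]);M=R.from_euler('z',-.0235).as_matrix()[:2,:2]
for b in blob(m): print(b,(cast("top",[b[1]+[50,150]],.029)[:,:2]-c)@M)
E
python3 -m pendant '[[[-0.005,0.002,0.03,0,0.75],[-0.005,0.004,0.055,0,0.75],[-0.005,0.004,0.08,0,0.75],[-0.005,0.004,0.094,0,0.75],[-0.005,0.004,0.094,0,0.75],[-0.005,0.004,0.094,0,0.75]]]'
python3 -m pendant '[[[0,0,0,0,0.3],[0,0,0,0,0.3],[0,0,0,0,0.3],[0,0,0,0,0.3],[0,0,0,0,0.3],[0,0,0,0,0.3]]]' 25
python3 -m pendant '[[[0,0,-0.03,0,0.3],[0,0,-0.06,0,0.3],[0.0,0,-0.1,0,0.3],[0.0,0,-0.13,0,0.3],[0,0,-0.13,0,0.3]]]'
python3 - <<'E'
from h import *
c=np.array([.5265,.2505]);M=R.from_euler('z',-.0235).as_matrix()[:2,:2]
go(np.r_[c+M@[.035,0],.1],-.0235)
E
```

```text
(np.int32(488), array([66.2, 98.2]), array([52, 85, 29, 27], dtype=int32)) [[0.03533196 0.06357375]]
time_s: 24.0
eef_pos: [0.5606, -0.0499, 0.0364]
ee_rot: [-2.266, -2.114, 0.026]
contact_force: [-0.1, 1.1, 0.5]
opening: 0.749
grasp_force: 0.0
time_s: 24.6
eef_pos: [0.5604, -0.0505, 0.0362]
ee_rot: [-2.267, -2.114, 0.026]
contact_force: [-1.9, 1.0, 7.1]
opening: 0.531
grasp_force: 25.0
time_s: 25.1
eef_pos: [0.5676, -0.0531, 0.1696]
ee_rot: [-2.27, -2.116, 0.021]
contact_force: [-0.2, 0.3, -0.2]
opening: 0.535
grasp_force: 24.9
tool [ 0.5676 -0.0531  0.1696] axis [-0.036  0.019 -0.999] j7 -0.15 -> shift [ 0.3004 -0.0246  0.0754] turn -0.029 (deg -3 )
```

```bash
python3 -m pendant '[[[0.05,-0.005,0,-0.029,0.3],[0.1,-0.01,0,-0.029,0.3],[0.15,-0.015,0,-0.029,0.3],[0.2,-0.02,0.02,-0.029,0.3],[0.25,-0.023,0.05,-0.029,0.3],[0.3,-0.025,0.075,-0.029,0.3],[0.3,-0.025,0.075,-0.029,0.3],[0.3,-0.025,0.075,-0.029,0.3],[0.3,-0.025,0.075,-0.029,0.3]]]'
python3 - <<'E'
from h import *
c=np.array([.5265,.2505]);M=R.from_euler('z',-.0235).as_matrix()[:2,:2]
go(np.r_[c+M@[.035,0],.0125],-.0235)
E
```

```text
time_s: 26.0
eef_pos: [0.5585, 0.2487, 0.0963]
ee_rot: [-2.217, -2.164, 0.027]
contact_force: [0.9, -0.4, 0.3]
opening: 0.53
grasp_force: 24.9
tool [0.5585 0.2487 0.0963] axis [-0.043  0.019 -0.999] j7 -0.67 -> shift [-0.0005  0.0066  0.0836] turn -0.0 (deg 0 )
```

```bash
python3 -m pendant '[[[0,0.002,0.03,0,0.3],[0,0.004,0.055,0,0.3],[0,0.006,0.07,0,0.3],[0,0.007,0.078,0,0.3],[0,0.007,0.084,0,0.3],[0,0.007,0.084,0,0.3],[0,0.007,0.084,0,0.3]]]'
python3 -m pendant '[[[0,0,0,0,0.68],[0,0,0,0,0.68],[0,0,0,0,0.68],[0,0,-0.03,0,0.68],[0,0,-0.07,0,0.7],[0,0,-0.11,0,0.75],[0,0,-0.15,0,0.75],[-0.05,0,-0.15,0,0.75],[-0.1,0,-0.15,0,0.75],[-0.15,0,-0.15,0,0.75]]]'
python3 - <<'E'
from h import *
go(W(0,.0295,.13),TH)
E
```

```text
time_s: 26.7
eef_pos: [0.5623, 0.2511, 0.0131]
ee_rot: [-2.217, -2.164, 0.024]
contact_force: [0.6, 0.1, -1.0]
opening: 0.534
grasp_force: 24.9
time_s: 27.7
eef_pos: [0.5643, 0.0965, 0.1598]
ee_rot: [-2.217, -2.165, 0.025]
contact_force: [0.5, -0.3, 0.5]
opening: 0.751
grasp_force: 0.0
tool [0.5643 0.0965 0.1598] axis [-0.041  0.02  -0.999] j7 -0.39 -> shift [-0.2097 -0.0022  0.026 ] turn 0.03 (deg 3 )
```

```bash
python3 -m pendant '[[[-0.05,0,0,0.03,0.75],[-0.1,0,0,0.03,0.75],[-0.15,-0.001,0,0.03,0.75],[-0.2,-0.002,0.01,0.03,0.75],[-0.21,-0.002,0.026,0.03,0.75],[-0.21,-0.002,0.026,0.03,0.75],[-0.21,-0.002,0.026,0.03,0.75],[-0.21,-0.002,0.026,0.03,0.75]]]' >/dev/null
python3 - <<'E'
from h import *
go(W(0,.0295,.036),TH)
im=frame("top")[:,:,::-1].copy();tray(im)
cv2.imwrite('pics/t7.png',im)
hsv=cv2.cvtColor(im,cv2.COLOR_BGR2HSV)
m=hsv[:,:,1]<55;m[:216]=0;m[320:]=0;m[:,:102]=0;m[:,200:]=0
c=np.array([.5265,.2505]);M=R.from_euler('z',-.0235).as_matrix()[:2,:2]
for b in blob(m): print(b,(cast("top",[b[1]],.029)[:,:2]-c)@M)
E
```

```text
tool [ 0.5569 -0.1094  0.1304] axis [-0.041  0.02  -0.999] j7 -0.06 -> shift [-0.0048  0.0033  0.0943] turn 0.001 (deg 0 )
tray [0.5264 0.2504] [0.214  0.2173] -0.0241
(np.int32(497), array([116. , 248.3]), array([102, 235,  29,  27], dtype=int32)) [[0.03512456 0.06393475]]
(np.int32(474), array([150.2, 249.8]), array([136, 237,  29,  26], dtype=int32)) [[ 0.0356979  -0.00060156]]
(np.int32(1246), array([147.2, 306.8]), array([109, 297,  78,  20], dtype=int32)) [[-0.07049855 -0.00314834]]
```

```bash
python3 -m pendant '[[[-0.005,0.002,0.03,0,0.75],[-0.005,0.003,0.055,0,0.75],[-0.005,0.003,0.08,0,0.75],[-0.005,0.003,0.094,0,0.75],[-0.005,0.003,0.094,0,0.75],[-0.005,0.003,0.094,0,0.75]]]'
python3 -m pendant '[[[0,0,0,0,0.3],[0,0,0,0,0.3],[0,0,0,0,0.3],[0,0,0,0,0.3],[0,0,0,0,0.3],[0,0,0,0,0.3]]]' 25
python3 -m pendant '[[[0,0,-0.03,0,0.3],[0,0,-0.06,0,0.3],[0.0,0,-0.1,0,0.3],[0.0,0,-0.13,0,0.3],[0,0,-0.13,0,0.3]]]'
python3 - <<'E'
from h import *
c=np.array([.5265,.2505]);M=R.from_euler('z',-.0235).as_matrix()[:2,:2]
go(np.r_[c+M@[.035,-.064],.1],-.0235)
E
```

```text
time_s: 29.15
eef_pos: [0.5556, -0.1142, 0.0363]
ee_rot: [-2.267, -2.113, 0.026]
contact_force: [0.9, -0.0, -0.1]
opening: 0.748
grasp_force: 0.0
time_s: 29.75
eef_pos: [0.5554, -0.1147, 0.0361]
ee_rot: [-2.268, -2.112, 0.026]
contact_force: [-0.6, 0.2, 7.8]
opening: 0.527
grasp_force: 24.8
time_s: 30.25
eef_pos: [0.5625, -0.1175, 0.1695]
ee_rot: [-2.272, -2.115, 0.022]
contact_force: [0.0, -1.2, -0.7]
opening: 0.523
grasp_force: 24.6
tool [ 0.5625 -0.1175  0.1695] axis [-0.036  0.018 -0.999] j7 -0.04 -> shift [ 0.3012 -0.0215  0.075 ] turn -0.03 (deg -3 )
```

```bash
python3 -m pendant '[[[0.05,-0.005,0,-0.03,0.3],[0.1,-0.01,0,-0.03,0.3],[0.15,-0.015,0,-0.03,0.3],[0.2,-0.018,0.02,-0.03,0.3],[0.25,-0.021,0.05,-0.03,0.3],[0.3,-0.022,0.075,-0.03,0.3],[0.301,-0.022,0.075,-0.03,0.3],[0.301,-0.022,0.075,-0.03,0.3],[0.301,-0.022,0.075,-0.03,0.3]]]'
python3 - <<'E'
from h import *
c=np.array([.5265,.2505]);M=R.from_euler('z',-.0235).as_matrix()[:2,:2]
go(np.r_[c+M@[.035,-.064],.0125],-.0235)
im=frame("side")[:,:,::-1];cv2.imwrite('pics/s7.png',cv2.resize(im[100:300,200:420],None,fx=2.5,fy=2.5))
E
```

```text
time_s: 31.15
eef_pos: [0.5567, 0.1856, 0.0959]
ee_rot: [-2.217, -2.164, 0.027]
contact_force: [0.1, -0.9, 0.1]
opening: 0.523
grasp_force: 24.6
tool [0.5567 0.1856 0.0959] axis [-0.043  0.019 -0.999] j7 -0.58 -> shift [-0.0014  0.0068  0.0832] turn -0.0 (deg 0 )
```

View pics/s7.png

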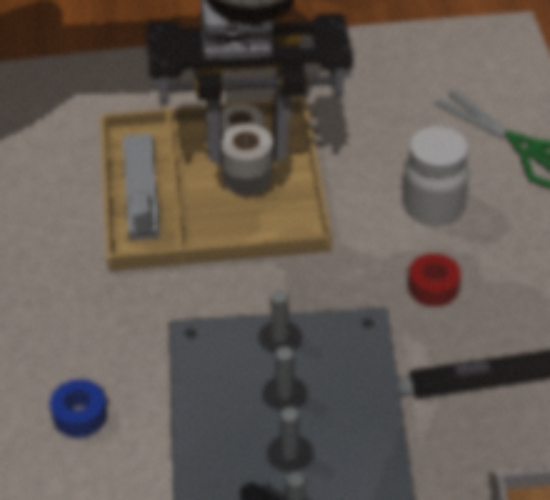

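The third roll is gripped at crop (247,150), possibly a little low in the fingers. All the spindles are bare and the gauge is in its compartment. I'll lower in steps and watch the force.

```bash
python3 -m pendant '[[[0,0.002,0.03,0,0.3],[-0.001,0.004,0.05,0,0.3],[-0.001,0.006,0.062,0,0.3],[-0.001,0.007,0.066,0,0.3],[-0.001,0.007,0.068,0,0.3],[-0.001,0.007,0.068,0,0.3]]]'
python3 -m pendant '[[[0,0,0.004,0,0.3],[0,0,0.005,0,0.3],[0,0,0.005,0,0.3]]]'
python3 -m pendant '[[[0,0,0.004,0,0.3],[0,0,0.005,0,0.3],[0,0,0.005,0,0.3]]]'
python3 -m pendant '[[[0,0,0.003,0,0.3],[0,0,0.005,0,0.3],[0,0,0.005,0,0.3]]]'
```

```text
time_s: 31.8
eef_pos: [0.5615, 0.1862, 0.0287]
ee_rot: [-2.218, -2.164, 0.024]
contact_force: [-1.1, -0.7, 0.5]
opening: 0.528
grasp_force: 24.6
time_s: 32.1
eef_pos: [0.5608, 0.1863, 0.0231]
ee_rot: [-2.217, -2.164, 0.025]
contact_force: [0.3, 0.7, -0.3]
opening: 0.525
grasp_force: 24.6
time_s: 32.4
eef_pos: [0.5604, 0.1864, 0.0179]
ee_rot: [-2.217, -2.164, 0.026]
contact_force: [0.6, -0.2, 0.1]
opening: 0.524
grasp_force: 24.6
time_s: 32.7
eef_pos: [0.5602, 0.1865, 0.0127]
ee_rot: [-2.217, -2.164, 0.026]
contact_force: [-0.2, -0.3, -0.5]
opening: 0.523
grasp_force: 24.6
```

```bash
python3 -m pendant '[[[0,0,0,0,0.68],[0,0,0,0,0.68],[0,0,0,0,0.68],[0,0,-0.03,0,0.68],[0,0,-0.07,0,0.7],[0,0,-0.12,0,0.75],[0,0,-0.17,0,0.75],[0,0,-0.22,0,0.75],[-0.03,0,-0.25,0,0.75],[-0.08,0,-0.27,0,0.75]]]'
python3 -m pendant '[[[-0.05,0,0,0,0.6],[-0.1,0,0,0,0.6],[-0.15,0,0,0,0.6],[-0.2,0,0,0,0.6],[-0.25,0,0,0,0.6],[-0.25,0,0,0,0.6],[-0.25,0,0,0,0.6]]]'
python3 - <<'E'
from h import *
im=frame("top")[:,:,::-1].copy();tray(im)
cv2.imwrite('pics/t8.png',im)
hsv=cv2.cvtColor(im,cv2.COLOR_BGR2HSV)
m=hsv[:,:,1]<55;m[:216]=0;m[320:]=0;m[:,:102]=0;m[:,203:]=0
c=np.array([.5265,.2505]);M=R.from_euler('z',-.0235).as_matrix()[:2,:2]
for b in blob(m): print(b,(cast("top",[b[1]],.029)[:,:2]-c)@M)
g=W(.05-.118*np.cos(.9),-.145,.115+.118*np.sin(.9)-.019)
go(g+[0,0,.1],TH+np.pi/2)
E
```

```text
time_s: 33.7
eef_pos: [0.5701, 0.1066, 0.283]
ee_rot: [-2.213, -2.17, 0.02]
contact_force: [1.1, -0.4, -0.1]
opening: 0.746
grasp_force: 0.0
time_s: 34.4
eef_pos: [0.5634, -0.146, 0.2751]
ee_rot: [-2.219, -2.161, 0.025]
contact_force: [-0.1, 1.1, -0.0]
opening: 0.601
grasp_force: 0.0
tray [0.5263 0.2504] [0.2138 0.2174] -0.0245
(np.int32(491), array([116.1, 248.1]), array([102, 235,  29,  27], dtype=int32)) [[0.03550958 0.06377796]]
(np.int32(473), array([150.2, 249.8]), array([136, 237,  29,  26], dtype=int32)) [[ 0.0356979  -0.00060156]]
(np.int32(472), array([182.5, 251.8]), array([168, 238,  29,  27], dtype=int32)) [[ 0.03512988 -0.06143569]]
(np.int32(1247), array([147.3, 306.7]), array([109, 297,  78,  20], dtype=int32)) [[-0.07030434 -0.00332053]]
tool [ 0.5637 -0.1446  0.2753] axis [-0.042  0.02  -0.999] j7 0.09 -> shift [-0.1412 -0.0402 -0.0141] turn -0.971 (deg -87 )
```

View pics/t8.png

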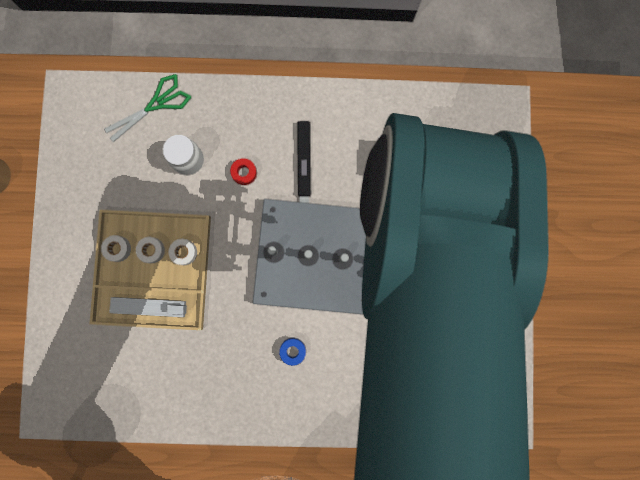

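The top view shows three rolls flat in the wide compartment at (116,248), (150,250) and (182,252). The gauge is in the narrow one and the spindles are bare. Now I'll lower the lever.

```bash
python3 -m pendant '[[[-0.03,-0.01,-0.014,-0.971,0.5],[-0.06,-0.02,-0.014,-0.971,0.5],[-0.1,-0.03,-0.014,-0.971,0.5],[-0.141,-0.04,-0.014,-0.971,0.5],[-0.141,-0.04,-0.014,-0.971,0.5],[-0.141,-0.04,-0.014,-0.971,0.5],[-0.141,-0.04,-0.014,-0.971,0.5],[-0.141,-0.04,-0.014,-0.971,0.5],[-0.141,-0.04,-0.014,-0.971,0.5],[-0.141,-0.04,-0.014,-0.971,0.5]]]'
python3 -m pendant '[[[0,0,0,0,0.5],[0,0,0,0,0.5]]]' >/dev/null
python3 - <<'E'
from h import *
g=W(.05-.118*np.cos(.9),-.145,.115+.118*np.sin(.9)-.019)
go(g,TH+np.pi/2)
E
```

```text
time_s: 35.45
eef_pos: [0.5215, -0.2836, 0.2885]
ee_rot: [-0.143, -3.095, -0.028]
contact_force: [-0.4, -0.4, 0.0]
opening: 0.5
grasp_force: 0.0
tool [ 0.5212 -0.2844  0.2884] axis [-0.042  0.02  -0.999] j7 1.76 -> shift [-0.0039 -0.0022  0.0999] turn -0.022 (deg -2 )
```

```bash
python3 -m pendant '[[[-0.002,-0.002,0.02,-0.022,0.5],[-0.004,-0.002,0.045,-0.022,0.5],[-0.004,-0.002,0.07,-0.022,0.5],[-0.004,-0.002,0.09,-0.022,0.5],[-0.004,-0.002,0.1,-0.022,0.5],[-0.004,-0.002,0.1,-0.022,0.5],[-0.004,-0.002,0.1,-0.022,0.5]]]'
python3 -m pendant '[[[0,0,0,0,0.05],[0,0,0,0,0.05],[0,0,0,0,0.05],[0,0,0,0,0.05],[0,0,0,0,0.05],[0,0,0,0,0.05]]]' 20
python3 - <<'E'
from h import *
for a in (.9,.75,.6,.45,.3,.15,0,-.04):
    print(a);go(W(.05-.118*np.cos(a),-.145,.115+.118*np.sin(a)-.019),TH+np.pi/2)
E
```

```text
time_s: 36.35
eef_pos: [0.5209, -0.2856, 0.1891]
ee_rot: [-0.105, -3.098, -0.028]
contact_force: [0.6, -0.4, 0.6]
opening: 0.502
grasp_force: 0.0
time_s: 36.95
eef_pos: [0.5205, -0.2853, 0.1884]
ee_rot: [-0.103, -3.097, -0.029]
contact_force: [-0.7, 4.1, 4.6]
opening: 0.148
grasp_force: 20.0
0.9
tool [ 0.5205 -0.2853  0.1884] axis [-0.042  0.02  -0.999] j7 1.76 -> shift [-0.0001  0.0002 -0.    ] turn 0.002 (deg 0 )
0.75
tool [ 0.5205 -0.2853  0.1884] axis [-0.042  0.02  -0.999] j7 1.76 -> shift [0.0123 0.0001 0.0125] turn 0.002 (deg 0 )
0.6
tool [ 0.5205 -0.2853  0.1884] axis [-0.042  0.02  -0.999] j7 1.76 -> shift [ 0.0228 -0.0001  0.0268] turn 0.002 (deg 0 )
0.45
tool [ 0.5205 -0.2853  0.1884] axis [-0.042  0.02  -0.999] j7 1.76 -> shift [ 0.031  -0.0004  0.0425] turn 0.002 (deg 0 )
0.3
tool [ 0.5205 -0.2853  0.1884] axis [-0.042  0.02  -0.999] j7 1.76 -> shift [ 0.0367 -0.0006  0.0592] turn 0.002 (deg 0 )
0.15
tool [ 0.5205 -0.2853  0.1884] axis [-0.042  0.02  -0.999] j7 1.76 -> shift [ 0.0399 -0.0009  0.0766] turn 0.002 (deg 0 )
0
tool [ 0.5205 -0.2853  0.1884] axis [-0.042  0.02  -0.999] j7 1.76 -> shift [ 0.0405 -0.0012  0.0943] turn 0.002 (deg 0 )
-0.04
tool [ 0.5205 -0.2853  0.1884] axis [-0.042  0.02  -0.999] j7 1.76 -> shift [ 0.0402 -0.0013  0.099 ] turn 0.002 (deg 0 )
```

```bash
python3 -m pendant '[[[0.006,0,0.006,0,0.05],[0.012,0,0.0125,0,0.05],[0.018,0,0.019,0,0.05],[0.023,0,0.027,0,0.05],[0.027,0,0.035,0,0.05],[0.031,0,0.0425,0,0.05],[0.034,0,0.051,0,0.05],[0.037,-0.001,0.059,0,0.05],[0.0385,-0.001,0.068,0,0.05],[0.04,-0.001,0.077,0,0.05]]]'
python3 -m pendant '[[[0.0005,0,0.009,0,0.05],[0.0005,0,0.018,0,0.05],[0.0005,0,0.02,0,0.05],[0.0005,0,0.02,0,0.05],[0.0005,0,0.02,0,0.05]]]'
```

```text
time_s: 37.95
eef_pos: [0.477, -0.2821, 0.1122]
ee_rot: [-0.103, -3.097, -0.029]
contact_force: [2.4, 3.6, 2.1]
opening: 0.146
grasp_force: 20.0
time_s: 38.45
eef_pos: [0.4762, -0.2821, 0.0934]
ee_rot: [-0.103, -3.097, -0.028]
contact_force: [-2.9, 5.7, 16.8]
opening: 0.148
grasp_force: 20.0
```

The lever has bottomed out with 17 N of reaction. I'll release, rise, back away and check.

```bash
python3 -m pendant '[[[0,0,0,0,0.45],[0,0,0,0,0.45],[0,0,0,0,0.45],[0,0,-0.03,0,0.45],[0,0,-0.07,0,0.45],[0,0,-0.12,0,0.45],[0,0,-0.17,0,0.45],[-0.02,-0.05,-0.2,0,0.45],[-0.03,-0.1,-0.2,0,0.45],[-0.03,-0.15,-0.2,0,0.45]]]'
python3 -m pendant '[[[0.02,-0.04,0,0,0.45],[0.04,-0.06,0,0,0.45],[0.04,-0.06,0,0,0.45],[0.04,-0.06,0,0,0.45]]]'
python3 - <<'E'
from h import *
im=frame("top")[:,:,::-1].copy();tray(im)
cv2.imwrite('pics/t9.png',im)
sd=frame("side")[:,:,::-1];cv2.imwrite('pics/s9.png',sd)
for a in(0,.06,.15,.3): print(a,proj("top",[W(.05-.145*np.cos(a),-.145,.115+.145*np.sin(a))]),proj("side",[W(.05-.145*np.cos(a),-.145,.115+.145*np.sin(a))]))
a=cv2.resize(im[190:340,330:530],None,fx=2.8,fy=2.8);b=cv2.resize(sd[280:420,240:400],None,fx=3,fy=3)
out=np.zeros((420,40+560+0+200,3),np.uint8);out[:,:400]=cv2.resize(a,(400,300)).repeat(1,0)[:0] if 0 else 0
out[:300,:400]=cv2.resize(im[190:340,330:530],(400,300));out[:350,400:800]=cv2.resize(sd[280:420,240:400],(400,350));cv2.imwrite('pics/e.png',out)
E
```

```text
time_s: 39.45
eef_pos: [0.5055, -0.4283, 0.2901]
ee_rot: [-0.101, -3.099, -0.026]
contact_force: [0.9, 0.6, -0.1]
opening: 0.452
grasp_force: 0.0
time_s: 39.85
eef_pos: [0.4603, -0.4841, 0.2894]
ee_rot: [-0.105, -3.097, -0.029]
contact_force: [0.2, 0.8, -0.2]
opening: 0.45
grasp_force: 0.0
tray [0.5263 0.2506] [0.2144 0.2174] -0.0245
0 [[442.37645934 321.26798796]] [[269.01631529 332.92894539]]
0.06 [[443.72803946 321.49456663]] [[268.81688126 330.39401376]]
0.15 [[445.84011759 321.25296574]] [[269.06088872 326.5164143 ]]
0.3 [[449.54896652 319.23116912]] [[270.95369154 319.92970072]]
```

View pics/e.png

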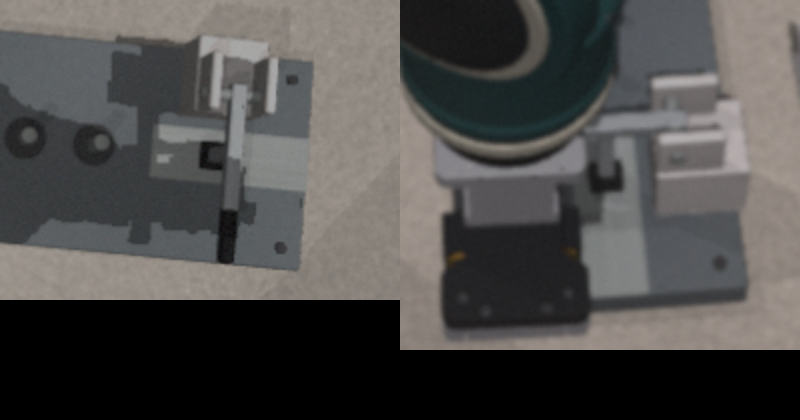

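In the top crop the handle end is at (227,262), image pixel (443.5,321). That matches a lowered lever, and the roller is on the bare deck. A last numeric check of the tray contents, then I'll hand in.

```bash
python3 - <<'E'
from h import *
im=cv2.imread('pics/t9.png')
hsv=cv2.cvtColor(im,cv2.COLOR_BGR2HSV)
m=hsv[:,:,1]<55;m[:216]=0;m[320:]=0;m[:,:102]=0;m[:,203:]=0
c=np.array([.5265,.2505]);M=R.from_euler('z',-.0235).as_matrix()[:2,:2]
B=[(cast("top",[b[1]],.029)[0,:2]-c)@M for b in blob(m)];print(np.round(B,3))
if len(B)==4: print(robot.job_done())
E
```

```text
[[ 0.035  0.064]
 [ 0.036 -0.   ]
 [ 0.035 -0.061]
 [-0.07  -0.003]]
the job is handed in; nothing more can be done
None
```

I handed the job in with the gauge in the narrow compartment, all three rolls flat in the wide compartment, and the lever pressed down to its stop on the bare deck; no verdict came back.

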